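# Build up a ring check stack in a bench nest

### The arm

A 6-joint arm with a two-finger parallel gripper is mounted at the origin on a cart in front of the work surface, level with it; the furniture and walls round the work are solid. World frame = base frame: x ahead of the robot, y to its left, z up, the work surface at z = 0. Lengths are in m, angles in degrees, forces in N, time in s.
With the tool pointing down it reaches from about 0.275 to 0.85 m from the base axis. Payload 19 kg.
Tool frame: the origin (TCP) lies on the centre line of the jaws, within the pads' length; the fingertips stand ahead of it and the grasp point (between the pads) lies 2 mm behind it (nose_length is the z of the fingertips in the tool frame, in m); z points along the fingers, y is the direction in which the jaws open and shut (so a half turn about z gives the same grasp; the last joint's range is limited). The gripper opens to 85 mm and grips with 20 to 120 N. Pads are 22 mm wide; open, the fingers measure 114 mm over their backs; the gripper's body (76 mm by 85 mm) begins 54 mm behind the grasp point. The pads swing forward as they close: fully open they stand 13 mm farther back than shut.
Start: joints at [-73.568, 8.623, 82.357, -0, 89.026, -7.678], TCP at [0.235, -0.525, 0.227] pointing down, gripper open.
Joint ranges: [-160.23, 160.23], [-39.13, 120.54], [6.94, 153.29], [-79.49, 259.48], [9.18, 160.14], [-161.06, 161.06]. Speed limits (degrees/s): [108.29, 108.29, 127.2, 172.46, 172.46, 172.46].

### API

Orientations are given as [roll, pitch, yaw] about the fixed x, y, z axes, in that order (R = Rz(yaw) Ry(pitch) Rx(roll)).
In Python, from station import * gives the robot as it stands. Calls block until the motion is done:
- goto(position, orientation): joint-space move of the TCP to a pose.
- movel(position, ori=None, speed=0.15): straight line of the TCP; ori=None keeps the orientation; speed is the mean speed in m/s.
- move_joints(angles): joint-space move.
- open_gripper() and close(squeeze=None): open the fingers fully, or close them until they stop; squeeze is the grip in N (None keeps the last).
- pause(seconds).
- solve_ik(position, orientation): joint angles nearest the present ones, or None.
- read_state(): the state.
- camera(name): name is "side" or "top"; returns (picture, depth): 384x512x3 uint8, red, green, blue; 384x512 float32, m along the optical axis (not along the pixel's ray), 0 where there is no reading.
- camera_model(name): a dict with "fx", "fy", "cx", "cy" (pixels), "distortion" ([k1, k2, p1, p2, k3] as OpenCV has them; the pictures are not rectified), "R" (3x3) and "t" (3): a world point X has camera coordinates R X + t. Camera axes: x right, y down, z forward; pixel columns grow to the right and rows downward; lengths in m; the calibration is good to about 2 mm. A picture is of the moment at which its call begins. camera_model takes no time and is no camera call.
A pose or a line that the arm cannot do raises PlanningError and nothing moves.
- close_job(): hands the job in, once; it reports no verdict.
The state is a dict: "clock": time; "qpos": joint angles; "qvel": joint speeds; "tau": joint torques, N m; "ee_pos": TCP position; "tcp_rot": TCP orientation; "wrist_force": force on the tool from outside, world axes, zero at the start; "moment": the same for the moment, N m; "width": opening from 0.0 (shut) to 1.0 (fully open).
Only numpy, scipy, OpenCV 4.12 (cv2) and the standard library are available. Lean on these libraries where they do the work, as an engineer would, in place of code of your own. Each camera call takes 0.05 s, during which the arm holds its last target. There are 200 camera calls.

### The job

Build the ring's height check stack in the aluminium nest, from the bottom up: push the plain steel disc along the green mat, without lifting it, through the nest's open mouth until it is fully home against the rear stops, then set the small bearing ring flat and centred on it, then the knobbed brass cap flat and centred on the ring, knob up. Let go, and leave the caliper, micrometer and screwdriver where they lie.

Things in the scene. Friction and masses are not known exactly. Their poses are not given: they have to be found in the camera images.
- nest_home (a point): Centre of the pocket of the bare aluminium U-shaped nest (fixed, 107 mm wide, no floor: it stands on the green mat, 3 mm thick), at the height of the mat top; the plain disc is fully home when centred over it. Nest axes: x from the open mouth into the pocket, z up. In mm: side cheeks 30 high, screw heads 3 more, inner faces at y = +-33.5, x = -10 to 26, 20 thick.
- nest_mouth (a point): Middle of the mouth on the mat, 34 mm in front of nest_home (at nest x = -34 mm), same axes. Low wings, 12 mm high, flare outward by 30 degrees from the front ends of the cheeks (x = -10 mm) to here, where the way in is 95 mm wide.
- nest_gap (a point): Middle of the finger gap at the back, 32 mm behind nest_home (x = +32 mm), on the mat; 35 mm wide, between two rear stops 30 mm high, faces at 48 degrees either side of +x, 32 mm from nest_home (33.2 mm above z = 11 mm). Cheeks and stops widen by 5 mm over their top 8 mm. Behind it only a 6 mm high tie bar, x = 54 to 66 mm, so fingers closing along nest x fit in mouth and gap.
- base_center (a point): Centre (half-way up) of the plain solid ground-steel disc with a few tiny test dents, diameter 64 mm, 12 mm high, about 0.3 kg; z axis up. It starts flat on the green mat 120 to 155 mm before nest_home, on the mouth side, up to 30 mm off the nest's centre line. Slides with ordinary dry friction.
- ring_center (a point): Centre (half-way up) of the small ground-steel bearing ring, outer diameter 62 mm, bore about 38 mm, 12 mm high, about 0.12 kg; lies flat on the bare bench (z = 0) beside the mat. z axis up. In the finished stack this point is 18 mm above nest_home.
- cap_center (a point): Centre (13 mm above the underside) of the brass cap: a disc of diameter 62 mm, 10 mm thick, with a grip knob on top, diameter 26 mm from 16 to 26 mm above the underside, on a neck of 22 mm; about 0.25 kg, stands knob up on the bare bench beside the mat, z axis up. In the finished stack this point is 37 mm above nest_home.
- caliper: Bystander: steel vernier caliper, 72 x 272 x 8 mm, lying behind the mat; origin at its underside. Leave alone.
- micrometer: Bystander: micrometer with dark frame, 48 x 130 x 12 mm, lying between the mat and the front edge, at the left; origin at its underside. Leave alone.
- screwdriver: Bystander: screwdriver with red handle, 24 x 192 x 24 mm, lying near the front edge; origin at its underside. Leave alone.
Not all that is in view belongs to the job. What is shaped like the part that bears nest_home but red is not meant.

How it is judged (in metres and radians):
On the way, in this order (a step that is already met when the one before it is completed fails the run):
1. the plain disc is home in the nest (horizontal distance between base_center and nest_home below 0.0028 m and z of base_center in the frame of nest_home between 0.0045 and 0.008 m and angle between base_center's own z axis and vertical below 0.04 rad), for 0.2 s.
2. the small ring lies flat and centred on the disc in the nest (all of step 1 and horizontal distance between ring_center and nest_home below 0.0042 m and z of ring_center in the frame of nest_home between 0.016 and 0.02 m and angle between ring_center's own z axis and vertical below 0.05 rad), for 0.2 s.
3. the brass cap stands flat and centred on the ring (all of step 2 and horizontal distance between cap_center and nest_home below 0.0042 m and z of cap_center in the frame of nest_home between 0.035 and 0.0395 m and angle between cap_center's own z axis and vertical below 0.05 rad), for 0.2 s.
At the end, for the whole second after the job is handed in: At rest in the nest: plain disc flat on the mat within 2.8 mm of the pocket centre; small ring flat on it (centre 16 to 20 mm above it) and brass cap flat on the ring, knob up (centre 35 to 39.5 mm above it), both within 4.2 mm of the pocket centre; tilts under 0.04 rad (disc), 0.05 rad (others) (all of step 3 and linear speed of each of base_disc, spacer_ring, brass_cap below 0.01 m/s); the robot touches nothing.
It fails at once if the plain disc is lifted off the mat (centre more than 16 mm above the mat) or tipped (z of base_center in the frame of nest_home above 0.016 m or angle between base_center's own z axis and vertical above 0.35 rad).
It fails at once if a bystander (caliper, micrometer, screwdriver) is displaced by more than 20 mm (distance of any of caliper, micrometer, screwdriver from where it was at the start of the episode above 0.02 m).
It also fails if it takes over 67 s, if anything falls off the work surface, if the arm or the gripper's body presses on something with over 40 N, if the wrist force passes 120 N, or if a joint passes its speed limit or range.

## Working session

There is one attempt and no reset: what is moved stays moved. The work goes in short steps, each a Python script; the robot and the scene stay as the last script left them, time stands still between calls to the robot, and variables do not carry over. Pictures are saved under pics/ and viewed, about 8 in all and at most 12, crops included, and the job is handed in when it is done.

```bash
mkdir -p pics; ls
python3 - <<'E'
from station import *
import cv2,numpy as np
s=read_state();print(s['clock'],s['ee_pos'],s['tcp_rot'],s['width'])
try: print(nose_length)
except Exception as e: print(e)
for n in ('top','side'):
    p,d=camera(n);np.savez(f'pics/{n}0.npz',p=p,d=d);cv2.imwrite(f'pics/{n}0.png',cv2.resize(p[:,:,::-1],(800,600),interpolation=cv2.INTER_CUBIC));print(n,camera_model(n))
E
```

```text
pics
0.0 [ 0.23479035 -0.52460641  0.22658013] [-1.79930034e+02 -9.03569620e-03  2.41115515e+01] 0.9973968556988521
0.017
top {'fx': 480.8969496728541, 'fy': 480.8969496728541, 'cx': 266.51507855227703, 'cy': 186.38079164528605, 'distortion': array([0.01681421, 0.        , 0.        , 0.        , 0.        ]), 'R': array([[ 0.0198182 , -0.99978408,  0.00624835],
       [-0.99768787, -0.02018223, -0.06489681],
       [ 0.0650089 , -0.00494776, -0.99787242]]), 't': array([-0.02706867,  0.58043846,  1.29685955])}
side {'fx': 398.13147354299133, 'fy': 398.13147354299133, 'cx': 257.55080637822704, 'cy': 199.76957743044292, 'distortion': array([-0.06538309,  0.        ,  0.        ,  0.        ,  0.        ]), 'R': array([[ 0.89467932, -0.44665386,  0.00701682],
       [-0.15184336, -0.31885047, -0.93556292],
       [ 0.42011011,  0.83596334, -0.35309035]]), 't': array([-0.54088714,  0.13966405,  0.9536841 ])}
```

View pics/top0.png

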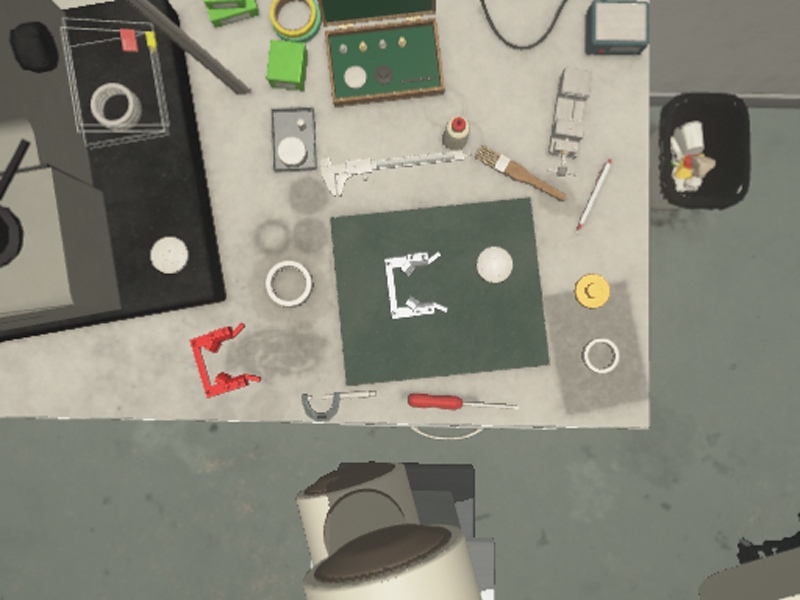

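View pics/side0.png

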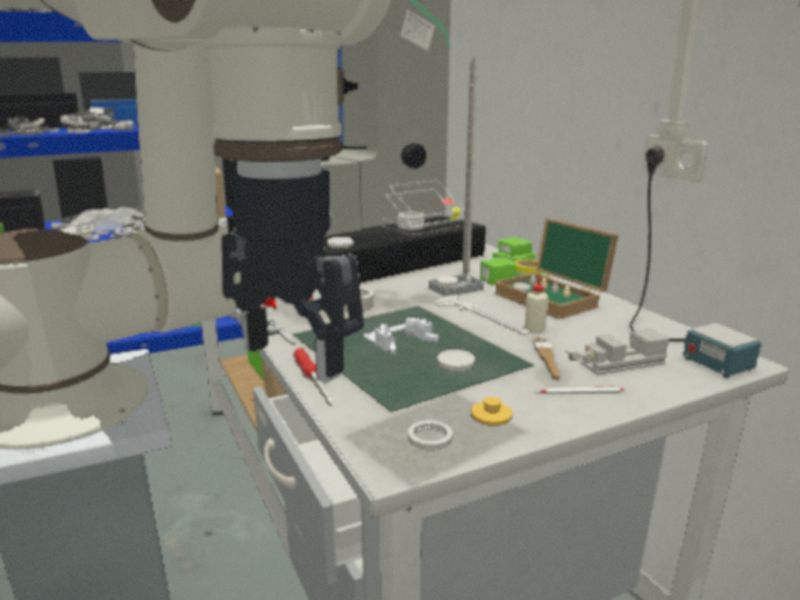

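The mat carries the aluminium nest at (410,285) and the plain disc at (494,264). The red U at (225,362) is the decoy. There are two rings, at (289,284) and (601,356). The right one looks about 36 px wide, which is about 62 mm, so it fits. The left one is about 80 mm. The cap is at (592,291). Next I measure these and confirm in a crop.

```bash
cat > h.py <<'E'
from station import *
import cv2,numpy as np
def cast(n,px,z):
    m=camera_model(n);K=np.array([[m['fx'],0,m['cx']],[0,m['fy'],m['cy']],[0,0,1]])
    u=cv2.undistortPoints(np.asarray(px,np.float64).reshape(-1,1,2),K,m['distortion']).reshape(-1,2)
    R,t=np.array(m['R']),np.array(m['t']);C=-R.T@t
    r=np.c_[u,np.ones(len(u))]@R
    return C+r*((np.broadcast_to(z,len(u))-C[2])/r[:,2])[:,None]
def cloud(n,px,depth):
    m=camera_model(n);K=np.array([[m['fx'],0,m['cx']],[0,m['fy'],m['cy']],[0,0,1]])
    u=cv2.undistortPoints(np.asarray(px,np.float64).reshape(-1,1,2),K,m['distortion']).reshape(-1,2)
    return (np.c_[u,np.ones(len(u))]*depth[:,None]-np.array(m['t']))@np.array(m['R'])
def blob(mask,seed,rad):
    """outer contour of the mask component nearest seed (row/col pixel within rad)"""
    cs,_=cv2.findContours(mask.astype(np.uint8),cv2.RETR_EXTERNAL,cv2.CHAIN_APPROX_NONE)
    cs=[c for c in cs if cv2.contourArea(c)>60]
    c=min(cs,key=lambda c:np.hypot(*(c.reshape(-1,2).mean(0)-seed)))
    return c.reshape(-1,2)
def circ(P):
    A=np.c_[2*P[:,:2],np.ones(len(P))];s=np.linalg.lstsq(A,(P[:,:2]**2).sum(1),rcond=None)[0]
    return s[:2],2*np.sqrt(s[2]+s[:2]@s[:2])
E
python3 - <<'E'
from h import *
f=np.load('pics/top0.npz');p,d=f['p'],f['d']
hsv=cv2.cvtColor(p,cv2.COLOR_RGB2HSV);H,S,V=cv2.split(hsv)
g=p.astype(int)
print('cam',-np.array(camera_model('top')['R']).T@camera_model('top')['t'])
k=1/1.5625
for n,mask,seed,z in (('disc',V>130,(494,264),.015),('ring',V>185,(601,356),.012),('bigring',V>200,(289,284),.012),('cap',(S>110)&(H<40)&(V>90),(592,291),.010)):
    c=blob(mask,np.array(seed)*k,0)
    cc,D=circ(cast('top',c,z));print(n,len(c),c.mean(0).round(1),'centre',cc.round(4),'D(+1px 2.7mm)',D.round(4), 'area',cv2.contourArea(c))
# nest
m=np.zeros(V.shape,bool);m[155:210,240:292]=True
m&=(V>130)&(S<60)
v,u=np.nonzero(m);P=cloud('top',np.c_[u,v],d[v,u]);print('nest z pct',np.percentile(P[:,2],[5,25,50,75,95]).round(3))
rect=cv2.minAreaRect(P[:,:2].astype(np.float32));print('rect',rect)
np.save('pics/nestP.npy',np.c_[P,u,v])
vv,uu=np.nonzero((d>0));
mat=cloud('top',np.array([[330,220]]),d[220:221,330]);print('mat',mat)
cv2.imwrite('pics/crop1.png',cv2.resize(p[150:245,235:415,::-1],None,fx=4.4,fy=4.4,interpolation=cv2.INTER_CUBIC))
E
```

```text
cam [ 0.49532544 -0.00893173  1.33193811]
disc 2610 [264.2 172.9] centre [0.6639 0.0397] D(+1px 2.7mm) 0.9699 area 85729.0
ring 62 [384.6 227.1] centre [ 0.476  -0.3412] D(+1px 2.7mm) 0.0584 area 358.0
bigring 80 [184.  180.9] centre [0.592  0.2112] D(+1px 2.7mm) 0.0773 area 621.0
cap 60 [378.9 185.9] centre [ 0.5892 -0.3246] D(+1px 2.7mm) 0.0582 area 349.0
nest z pct [0.004 0.008 0.013 0.031 0.035]
rect ((0.5954716801643372, -0.012833084911108017), (0.11211226880550385, 0.09963078796863556), 8.513677597045898)
mat [[ 0.49254396 -0.19233071  0.00368355]]
```

View pics/crop1.png

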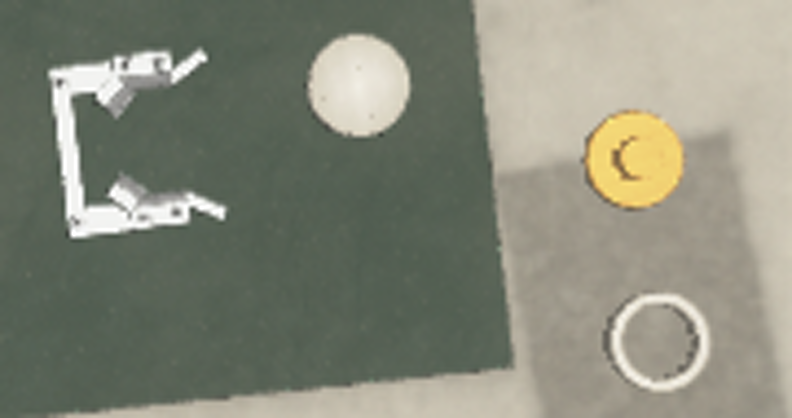

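The crop shows the nest's mouth facing right (-y), the disc at (358,85), the cap at (634,159) and the 62 mm ring at (659,341). The left ring measures 80 mm, so this right one is meant. Next I refine the nest and disc, then check reach.

Run:
```python
from h import *
f=np.load('pics/top0.npz');p,d=f['p'],f['d']
hsv=cv2.cvtColor(p,cv2.COLOR_RGB2HSV);H,S,V=cv2.split(hsv)
m=np.zeros(V.shape,np.uint8);m[155:185,300:333]=V[155:185,300:333]>130
c=blob(m,np.array([316,169]),0);cc,D=circ(cast('top',c,.015));disc=cc;print('disc',cc,D)
Q=np.load('pics/nestP.npy');z=Q[:,2];low=cast('top',Q[:,3:],.009)[:,:2];hi=cast('top',Q[:,3:],.033)[:,:2]
yaw=np.radians(98.3);o=np.array([.5955,-.0128])
for it in range(4):
    ex=np.array([np.cos(yaw),np.sin(yaw)]);ey=np.array([-ex[1],ex[0]])
    a=(low-o)@ex;b=(low-o)@ey
    T=(z<.016)&(abs(b)<36)&(a>25)
    tie=np.polyfit(b[T],a[T],1)          # axis of tie bar
    ah=(hi-o)@ex;bh=(hi-o)@ey;r=[]
    for s in(1,-1):
        W=(z>.026)&(s*bh>0);e=[]
        for x0 in np.arange(-32,28,.0+3)/1000:
            w=W&(abs(ah-x0)<.0015)
            if w.sum()>1:e.append((x0,(s*bh[w]).max()*s))
        e=np.array(e);e=e[abs(e[:,1])>np.median(abs(e[:,1]))-.004];r.append(np.polyfit(e[:,0],e[:,1],1));n=len(e)
    print('tie',tie.round(4),'edges',np.round(r,4),n,'T',T.sum(),'width',r[0][1]-r[1][1])
    dy=(r[0][1]+r[1][1])/2
    home=o+ex*(tie[1]+tie[0]*dy-.060)+ey*dy
    print('home',home,'yaw',np.degrees(yaw));
    yaw+=np.mean([-np.arctan(tie[0]),np.arctan(r[0][0]),np.arctan(r[1][0])]);
v=disc-home;print('disc in nest',v@ex,v@ey)
# heights: range of hi z pts in nest frame
v=hi-home;w=z>.026;print('hi x range',np.percentile(v[w]@ex,[2,98]),'all x',np.percentile((low-home)@ex,[1,99]))
```

```text
disc [ 0.63206547 -0.15097632] 0.06198476074981834Traceback (most recent call last):
  File "<stdin>", line 12, in <module>
    raise TypeError("expected non-empty vector for x")
TypeError: expected non-empty vector for x
```

```bash
cat > nest.py <<'E'
from h import *
f=np.load('pics/top0.npz')
disc=np.array([.63207,-.15098])
Q=np.load('pics/nestP.npy');z=Q[:,2];low=cast('top',Q[:,3:],.009)[:,:2];hi=cast('top',Q[:,3:],.033)[:,:2]
yaw=np.radians(98.3);o=np.array([.5955,-.0128])
for it in range(4):
    ex=np.array([np.cos(yaw),np.sin(yaw)]);ey=np.array([-ex[1],ex[0]])
    a=(low-o)@ex;b=(low-o)@ey
    T=(z<.016)&(abs(b)<.036)&(a>.025)
    tie=np.polyfit(b[T],a[T],1)
    ah=(hi-o)@ex;bh=(hi-o)@ey;r=[]
    for s in(1,-1):
        W=(z>.026)&(s*bh>0);e=[]
        for x0 in np.arange(-32,28,3)/1000:
            w=W&(abs(ah-x0)<.0015)
            if w.sum()>1:e.append((x0,(s*bh[w]).max()*s))
        e=np.array(e);e=e[abs(e[:,1])>np.median(abs(e[:,1]))-.004];r.append(np.polyfit(e[:,0],e[:,1],1));n=len(e)
    print('tie',tie.round(4),'edges',np.round(r,4).tolist(),n,'T',T.sum(),'width',r[0][1]-r[1][1])
    dy=(r[0][1]+r[1][1])/2
    home=o+ex*(tie[1]+tie[0]*dy-.060)+ey*dy
    print('home',home,'yaw',np.degrees(yaw));
    yaw+=np.mean([-np.arctan(tie[0]),np.arctan(r[0][0]),np.arctan(r[1][0])]);
v=disc-home;print('disc in nest',v@ex,v@ey)
v=hi-home;w=z>.026;print('hi x range',np.percentile(v[w]@ex,[2,98]),'all x',np.percentile((low-home)@ex,[1,99]))
E
python3 nest.py
python3 - <<'E'
from h import *
for c in ((.632,-.151),(.612,-.02),(.476,-.341),(.589,-.325)):
  for y in (8.3,98.3,-81.7):
    q=solve_ik([*c,.1],[180,0,y]);print(c,y,None if q is None else np.round(q,0))
E
```

```text
tie [0.0387 0.0429] edges [[-0.0133, 0.0548], [-0.0241, -0.0493]] 13 T 118 width 0.10409433783264974
home [ 0.59522921 -0.03002551] yaw 98.30000000000001
tie [0.0188 0.0429] edges [[0.0024, 0.0546], [-0.0087, -0.0495]] 13 T 118 width 0.10408776967321431
home [ 0.59497172 -0.03008118] yaw 96.84631387452849
tie [0.0071 0.0429] edges [[0.0175, 0.0549], [0.0138, -0.0494]] 12 T 119 width 0.10423325098793876
home [ 0.59467661 -0.03008648] yaw 96.36734413017614
tie [0.0185 0.0429] edges [[0.0027, 0.0546], [-0.0084, -0.0495]] 13 T 118 width 0.10408759675610088
home [ 0.59496655 -0.03008198] yaw 96.82881391960355
disc in nest -0.12445207400113917 -0.022465059698394484
hi x range [-0.00851433  0.03572306] all x [-0.02989638  0.06617033]
(0.632, -0.151) 8.3 [-20.  21.  81.  -0.  77.  61.]
(0.632, -0.151) 98.3 [-20.  21.  81.   0.  77. -29.]
(0.632, -0.151) -81.7 [-20.  21.  81.  -0.  77. 151.]
(0.612, -0.02) 8.3 [-9. 17. 87. -0. 76. 73.]
(0.612, -0.02) 98.3 [ -9.  17.  87.   0.  76. -17.]
(0.612, -0.02) -81.7 None
(0.476, -0.341) 8.3 [-43.  14.  91.  -0.  75.  39.]
(0.476, -0.341) 98.3 [-43.  14.  91.   0.  75. -51.]
(0.476, -0.341) -81.7 [-43.  14.  91.  -0.  75. 129.]
(0.589, -0.325) 8.3 [-35.  24.  78.  -0.  78.  46.]
(0.589, -0.325) 98.3 [-35.  24.  78.   0.  78. -44.]
(0.589, -0.325) -81.7 [-35.  24.  78.  -0.  78. 136.]
```

Run:
```python
from h import *
f=np.load('pics/side0.npz');p,d=f['p'],f['d']
v,u=np.mgrid[150:250,140:240];v=v.ravel();u=u.ravel();k=(d[v,u]>0);u=u[k];v=v[k]
P=cloud('side',np.c_[u,v],d[v,u])
m=(np.hypot(*(P[:,:2]-[.2348,-.5246]).T)<.09)&(P[:,2]>.15)&(P[:,2]<.3)
P=P[m];z=np.sort(P[:,2]);print(len(z),z[:15].round(4),z[len(z)//50])
ty=np.array([np.sin(np.radians(24.1)),-np.cos(np.radians(24.1))]);b=(P[:,:2]-[.2348,-.5246])@ty
for lo in (.205,.21,.215,.22,.225,.23,.235):
    k=(P[:,2]>lo)&(P[:,2]<lo+.005)
    if k.any():print(lo,k.sum(),np.percentile(b[k],[2,50,98]).round(3))
```

```text
1447 [0.2442 0.2444 0.2445 0.2445 0.2447 0.2448 0.2449 0.245  0.245  0.2451
 0.2452 0.2452 0.2455 0.2455 0.2455] 0.24628954365820907
```

Run:
```python
from h import *
f=np.load('pics/side0.npz');p,d=f['p'],f['d']
for u,v in ((208,215),(208,225),(208,232),(212,236),(166,215),(166,220)):
    print(u,v,p[v,u],d[v,u],cloud('side',np.array([[u,v]]),d[v:v+1,u]).round(3))
m=camera_model('side');R,t=m['R'],m['t']
for z in (.2266,.2096):
  for s in(-.05,0,.05):
    X=np.array([.2348+s*.408,-.5246-s*.913,z]);c=R@X+t;print(z,s,m['fx']*c[0]/c[2]+m['cx'],m['fy']*c[1]/c[2]+m['cy'],c[2])
```

```text
208 215 [40 46 46] 0.47119105 [[ 0.247 -0.58   0.288]]
208 225 [63 68 67] 0.4837707 [[ 0.249 -0.573  0.271]]
208 232 [75 78 77] 0.4890848 [[ 0.249 -0.571  0.261]]
212 236 [32 34 36] 0.48698547 [[ 0.252 -0.576  0.257]]
166 215 [33 37 35] 0.5504671 [[ 0.219 -0.484  0.256]]
166 220 [33 36 34] 0.5511756 [[ 0.218 -0.486  0.249]]
0.2266 -0.05 163.16785055684966 233.5669650211378 0.5633607898695124
0.2266 0 186.7573471054559 243.9869591496073 0.5337693095492853
0.2266 0.05 213.11589886598813 255.6301052427753 0.504177829229058
0.2096 -0.05 164.07947510374623 244.33204140412317 0.5693633257711535
0.2096 0 187.45662178441896 255.22632510371312 0.5397718454509262
0.2096 0.05 213.545610877008 267.3843892375689 0.5101803651306991
```

Run:
```python
from h import *
f=np.load('pics/side0.npz');p,d=f['p'],f['d']
for n,u,v in (('disc',456,359),('ringstain',470,465),('capknob',491,404),('mat',400,390),('table',600,420)):
    u=int(u/1.5625);v=int(v/1.5625)
    print(n,u,v,p[v,u],d[v,u],cloud('side',np.array([[u,v]]),d[v:v+1,u]).round(3))
# approach above the disc, jaws along nest x
goto([.632,-.151,.12],[180,0,6.7])
s=read_state();print(s['clock'],s['ee_pos'],s['tcp_rot'],s['qpos'])
p,d=camera('side');np.savez('pics/side1.npz',p=p,d=d)
c=p[130:330,180:400,::-1];cv2.imwrite('pics/side1.png',cv2.resize(c,None,fx=3,fy=3,interpolation=cv2.INTER_CUBIC))
```

```text
disc 291 229 [215 213 202] 1.0803796 [[ 0.628 -0.157  0.016]]
ringstain 300 297 [198 199 186] 0.8082081 [[ 0.491 -0.421  0.001]]
capknob 314 258 [219 184  85] 0.90780073 [[ 0.581 -0.336  0.027]]
mat 256 249 [ 86 104  91] 0.9968663 [[ 0.501 -0.199  0.004]]
table 384 268 [204 202 190] 0.91936034 [[ 0.73  -0.408 -0.   ]]
2.1 [ 0.63182113 -0.15186043  0.12021798] [ 1.79983855e+02 -1.12605154e-02  6.65842655e+00] [-2.02976917e+01  2.04872726e+01  8.01112114e+01 -9.44814174e-03
  7.93841605e+01  6.30456225e+01]
```

View pics/side1.png

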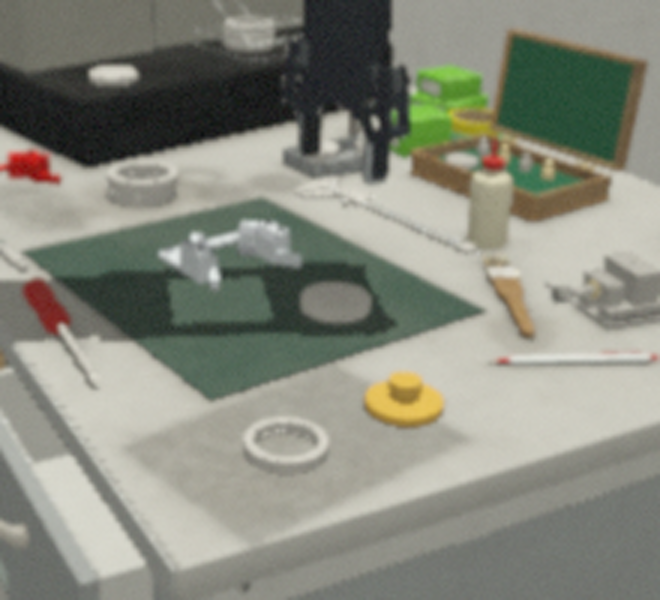

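The gripper is above the disc with its tips at crop (375,178) and (310,155). I'll compute the tip height.

Run:
```python
from h import *
f=np.load('pics/side1.npz');p,d=f['p'],f['d']
v,u=np.mgrid[150:200,270:325];v=v.ravel();u=u.ravel()
P=cloud('side',np.c_[u,v],d[v,u]);m=(np.hypot(*(P[:,:2]-[.6318,-.1519]).T)<.09)&(P[:,2]>.09)
P=P[m];ty=np.array([np.sin(np.radians(6.7)),-np.cos(np.radians(6.7))]);b=(P[:,:2]-[.6318,-.1519])@ty
for s in(1,-1):
    q=P[(s*b>.03)];print(s,np.sort(q[:,2])[:12].round(4),np.median(b[s*b>.03]),q[np.argsort(q[:,2])[:30],:2].mean(0))
```

```text
1 [0.1381 0.1387 0.1388 0.139  0.1401 0.1403 0.1403 0.1411 0.1412 0.1419
 0.1427 0.1431] 0.056694933524781096 [ 0.63351726 -0.20193657]
-1 [0.1386 0.1394 0.1403 0.1406 0.1407 0.141  0.1415 0.1415 0.142  0.1423
 0.1423 0.1424] -0.04575484824695488 [ 0.624494   -0.10863891]
```

Run:
```python
from h import *
close(20);print(read_state()['clock'],read_state()['width'])
p,d=camera('side');np.savez('pics/side2.npz',p=p,d=d)
open_gripper();print(read_state()['clock'],read_state()['width'])
v,u=np.mgrid[150:220,255:325];v=v.ravel();u=u.ravel()
P=cloud('side',np.c_[u,v],d[v,u]);m=(np.hypot(*(P[:,:2]-[.6318,-.1519]).T)<.06)&(P[:,2]>.05)
P=P[m];print(np.sort(P[:,2])[:40:2].round(4),P[np.argsort(P[:,2])[:20],:2].mean(0))
cv2.imwrite('pics/side2.png',cv2.resize(p[130:230,230:350,::-1],None,fx=5,fy=5,interpolation=cv2.INTER_CUBIC))
```

```text
2.9167 -0.0030093638697276147
3.75 1.0042577782828883
[0.1253 0.1255 0.1262 0.1267 0.1277 0.1288 0.1295 0.1305 0.131  0.1315
 0.1324 0.1326 0.1338 0.1344 0.1352 0.1356 0.1356 0.1369 0.1371 0.1373] [ 0.62834543 -0.15660653]
```

View pics/side2.png

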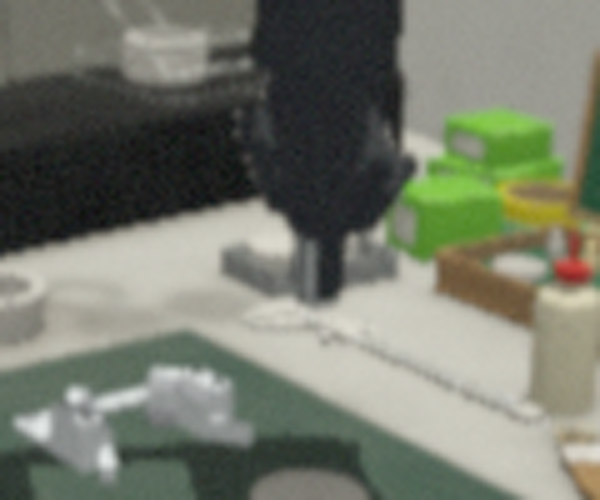

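Both views put the shut tips about 5 mm above the reported TCP, while the stated nose length is 17 mm ahead of it. I'll settle this by touch: open jaws astride the disc, stepping down gently.

Run:
```python
from h import *
goto([.632,-.151,.05],[180,0,96.7])
movel([.632,-.151,.026],speed=.1)
s=read_state();f0=np.array(s['wrist_force']);print(s['clock'],f0)
z=.026;hit=False
while z>-.012:
    z-=.002;movel([.632,-.151,z],speed=.04);s=read_state();df=np.array(s['wrist_force'])-f0
    if abs(df[2])>4 or np.hypot(*df[:2])>6: hit=True;break
print('hit',hit,z,df.round(1),s['ee_pos'],s['clock'])
```

```text
5.6 [0.097145   0.7372036  0.53880857]
hit False -0.012000000000000007 [-0.1 -0.6 -0.8] [ 0.6319202  -0.15092962 -0.01216041] 10.35
```

No contact down to a TCP z of -12 mm, so the images are right: the real fingertips sit about 22 mm farther back than nose_length says. I'll use tip = TCP + 5 mm shut and + 18 mm open.

Run:
```python
from h import *
def rep(t):
    s=read_state();print(t,round(s['clock'],2),np.round(s['ee_pos'],4),round(s['width'],3),np.round(s['wrist_force'],1))
movel([.632,-.151,-.004],speed=.1)
close(20);rep('closed')
open_gripper();rep('open')
movel([.632,-.151,.03],speed=.15)
goto([.632,-.151,.03],[180,0,6.7])
movel([.632,-.151,-.004],speed=.15)
close(20);rep('closed x')
p,d=camera('side');np.savez('pics/side3.npz',p=p,d=d)
cv2.imwrite('pics/side3.png',cv2.resize(p[150:270,220:380,::-1],None,fx=5,fy=5,interpolation=cv2.INTER_CUBIC))
```

```text
closed 10.93 [ 0.6321 -0.151  -0.0038] 0.735 [-0.1  1.2  5.1]
open 11.29 [ 0.6319 -0.151  -0.0042] 1.0 [ 0.6 -0.2  0.2]
closed x 13.83 [ 0.6326 -0.1513 -0.0026] 0.741 [-1.9 -0.9  6.8]
```

View pics/side3.png

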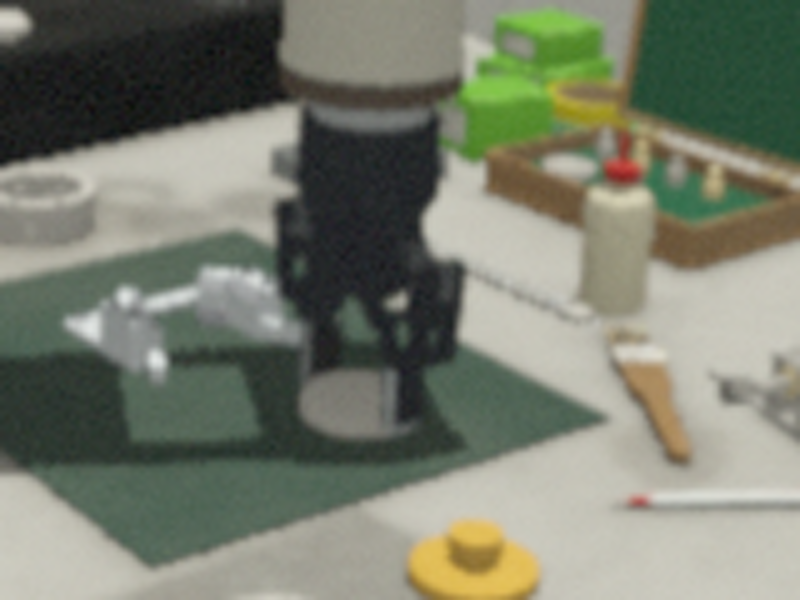

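The disc is gripped (63 mm), and its centre by touch matches the camera within 1 mm. I'll drag it in flat with force monitoring.

```bash
cat >> h.py <<'E'
YAW=96.7;HOME=np.array([.5950,-.0301])
EX=np.array([np.cos(np.radians(YAW)),np.sin(np.radians(YAW))]);EY=np.array([-EX[1],EX[0]])
def N(x,y,z): return [*(HOME+EX*x/1000+EY*y/1000),z]
def inn(p): v=np.array(p[:2])-HOME; return np.round([v@EX*1000,v@EY*1000],2)
def rep(t):
    s=read_state();F=np.array(s['wrist_force']);print(t,round(s['clock'],2),'nest',inn(s['ee_pos']),'xyz',np.round(s['ee_pos'],4),'w',round(s['width'],3),'F x,y,z',np.round([F[:2]@EX,F[:2]@EY,F[2]],1));return F[:2]@EX
E
python3 - <<'E'
from h import *
movel(N(-124,-22.5,-.003),speed=.05);rep('0')
movel(N(-60,0,-.003),speed=.08);rep('1')
movel(N(-30,0,-.003),speed=.08);rep('2')
movel(N(-8,0,-.003),speed=.06);f0=rep('3')
x=-8
while x<5:
    x+=1;movel(N(x,0,-.003),speed=.03);f=rep(x)
    if f<-18:break
E
```

```text
0 14.13 nest [-124.    -22.65] xyz [ 0.632  -0.1506 -0.0026] w 0.735 F x,y,z [0.9 0.9 3.1]
1 15.13 nest [-59.04   0.09] xyz [ 0.6018 -0.0888 -0.0027] w 0.732 F x,y,z [3.8 0.9 9.7]
2 15.66 nest [-28.77  -0.03] xyz [ 0.5984 -0.0587 -0.0026] w 0.737 F x,y,z [ 6.1 -0.8  9.3]
3 16.18 nest [-7.14 -0.03] xyz [ 0.5959 -0.0372 -0.0027] w 0.736 F x,y,z [ 2.8 -0.7  9.3]
-7 16.43 nest [-6.78 -0.05] xyz [ 0.5958 -0.0368 -0.0026] w 0.736 F x,y,z [-3.  -0.4  8.1]
-6 16.68 nest [-6.07 -0.06] xyz [ 0.5958 -0.0361 -0.0026] w 0.736 F x,y,z [-3.4 -0.4  7.5]
-5 16.93 nest [-5.12 -0.07] xyz [ 0.5957 -0.0352 -0.0026] w 0.742 F x,y,z [-4.9 -0.1  7.8]
-4 17.18 nest [-4.16 -0.07] xyz [ 0.5956 -0.0342 -0.0026] w 0.734 F x,y,z [-4.7 -0.6  6.9]
-3 17.43 nest [-3.15 -0.09] xyz [ 0.5955 -0.0332 -0.0026] w 0.735 F x,y,z [-5.5  0.5  7.3]
-2 17.68 nest [-2.16 -0.07] xyz [ 0.5953 -0.0322 -0.0026] w 0.736 F x,y,z [-5.8  1.7  7.3]
-1 17.93 nest [-1.16 -0.08] xyz [ 0.5952 -0.0312 -0.0026] w 0.738 F x,y,z [-5.7  0.2  6.7]
0 18.18 nest [-0.57 -0.13] xyz [ 0.5952 -0.0307 -0.0026] w 0.739 F x,y,z [-8.4 -1.1  6.6]
1 18.43 nest [-0.21 -0.28] xyz [ 0.5953 -0.0303 -0.0026] w 0.738 F x,y,z [-15.   -1.8   4.5]
2 18.68 nest [ 0.16 -0.53] xyz [ 0.5955 -0.0299 -0.0026] w 0.736 F x,y,z [-21.3  -2.8   2.2]
```

Contact came at x of about -0.8 mm, as predicted. I'll release, then push with shut fingers from the mouth side to seat it squarely on both stops.

Run:
```python
from h import *
open_gripper();rep('open')
movel(N(0,0,.035),speed=.2)
p,d=camera('top');np.savez('pics/top1.npz',p=p,d=d)
movel(N(-62,0,.035),speed=.2)
close(20)
movel(N(-62,0,.003),speed=.15);rep('down')
movel(N(-52,0,.003),speed=.08);f0=rep('-52')
x=-52
while x<-40:
    x+=1;movel(N(x,0,.003),speed=.04);f=rep(x)
    if f-f0<-18:break
movel(N(-62,0,.003),speed=.2)
movel(N(-62,0,.06),speed=.3)
rep('up')
```

```text
open 19.03 nest [2.45 0.3 ] xyz [ 0.5944 -0.0277 -0.0033] w 1.002 F x,y,z [ 0.2 -0.2 -0. ]
down 21.02 nest [-61.92   0.31] xyz [ 0.6019 -0.0916  0.0028] w -0.001 F x,y,z [-0.1  0.3  1.2]
-52 21.29 nest [-51.46  -0.29] xyz [ 0.6013 -0.0812  0.0037] w -0.001 F x,y,z [-0.8 -0.3 -0.5]
-51 21.54 nest [-51.02  -0.06] xyz [ 0.601  -0.0808  0.0032] w -0.0 F x,y,z [-0.2 -0.1  0.8]
-50 21.79 nest [-5.001e+01  2.000e-02] xyz [ 0.6008 -0.0798  0.003 ] w -0.0 F x,y,z [0.3 0.9 0.1]
-49 22.04 nest [-4.896e+01 -2.000e-02] xyz [ 0.6007 -0.0787  0.003 ] w 0.0 F x,y,z [-0.3 -0.3 -0.6]
-48 22.29 nest [-47.95  -0.  ] xyz [ 0.6006 -0.0777  0.003 ] w 0.004 F x,y,z [ 0.2  0.  -0.7]
-47 22.54 nest [-4.692e+01  1.000e-02] xyz [ 0.6005 -0.0767  0.003 ] w 0.001 F x,y,z [ 0.5 -0.6 -0.3]
-46 22.79 nest [-4.595e+01  2.000e-02] xyz [ 0.6003 -0.0757  0.003 ] w -0.005 F x,y,z [-0.4  0.   0.5]
-45 23.04 nest [-44.94  -0.  ] xyz [ 0.6002 -0.0747  0.003 ] w -0.002 F x,y,z [-0.4  0.7 -1. ]
-44 23.29 nest [-4.407e+01 -1.000e-02] xyz [ 0.6002 -0.0739  0.003 ] w 0.001 F x,y,z [-1.5 -1.  -1.2]
-43 23.54 nest [-43.42  -0.34] xyz [ 0.6004 -0.0732  0.0032] w -0.004 F x,y,z [-5.2 -3.2 -1.2]
-42 23.79 nest [-42.95  -0.69] xyz [ 0.6007 -0.0727  0.0035] w 0.002 F x,y,z [-9.  -3.3 -0.3]
-41 24.04 nest [-42.64  -0.77] xyz [ 0.6007 -0.0724  0.0036] w -0.005 F x,y,z [-13.6  -3.5   0.2]
-40 24.29 nest [-42.33  -0.88] xyz [ 0.6008 -0.072   0.0038] w 0.001 F x,y,z [-19.5  -3.1   0.7]
up 24.89 nest [-61.61  -0.7 ] xyz [ 0.6029 -0.0912  0.0616] w -0.003 F x,y,z [ 0.3  0.8 -1.2]
```

Run:
```python
from h import *
open_gripper()
r=[.476,-.3412]
goto([*r,.04],[180,0,96.7])
p,d=camera('top');np.savez('pics/top2.npz',p=p,d=d)
movel([*r,-.006],speed=.15);close(20);rep('ring y')
open_gripper();movel([*r,.03],speed=.2)
goto([*r,.03],[180,0,6.7]);movel([*r,-.006],speed=.15);close(40);rep('ring x')
V=cv2.cvtColor(p,cv2.COLOR_RGB2HSV)
x0,x1,y0,y1=235,345,145,215
cv2.imwrite('pics/top2.png',cv2.resize(p[y0:y1,x0:x1,::-1],None,fx=7,fy=7,interpolation=cv2.INTER_CUBIC))
```

```text
ring y 28.38 nest [-295.56  154.02] xyz [ 0.4765 -0.3416 -0.0046] w 0.708 F x,y,z [1.5 1.4 7.5]
ring x 31.32 nest [-295.48  154.08] xyz [ 0.4764 -0.3415 -0.0045] w 0.699 F x,y,z [ 3.2  2.7 11.1]
```

View pics/top2.png

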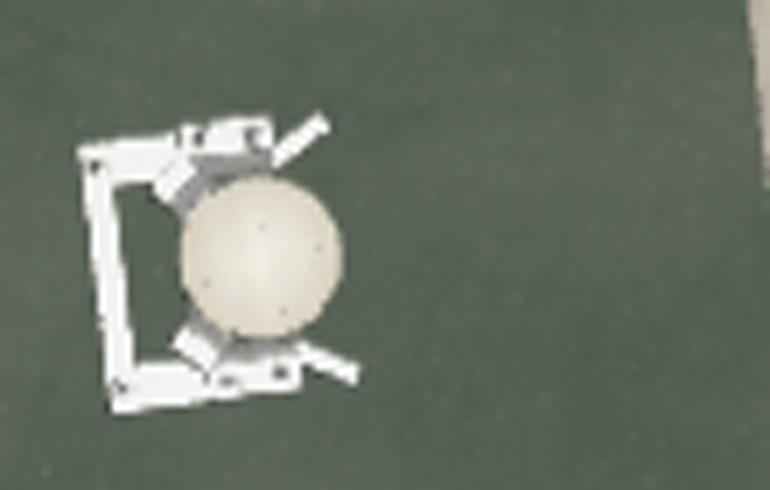

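The disc sits against both rear stops (disc centre at crop (262,258), stops at (180,185) and (205,335)). Next I convert its centre to world and set the ring on it.

Run:
```python
from h import *
p=np.load('pics/top2.npz')['p']
px=np.array([[235+262/7-.5,145+257.7/7-.5]]);c=cast('top',px,.015)[0];print('disc',c,inn(c))
# hough/warm-tint mask cross-check
lab=cv2.cvtColor(p,cv2.COLOR_RGB2LAB).astype(int)
roi=np.zeros(p.shape[:2],np.uint8);cv2.circle(roi,(272,182),13,1,-1)
m=((lab[:,:,2]>131)&(lab[:,:,0]>150)&(roi>0)).astype(np.uint8);m=cv2.morphologyEx(m,cv2.MORPH_OPEN,np.ones((3,3)))
M=cv2.moments(m,True);c2=cast('top',np.array([[M['m10']/M['m00'],M['m01']/M['m00']]]),.015)[0];print('mask',c2,inn(c2),M['m00'],'expect 455')
```

```text
disc [ 0.59536273 -0.03005007  0.015     ] [ 0.01 -0.37]
mask [ 0.59570285 -0.0296199   0.015     ] [ 0.39 -0.75] 421.0 expect 455
```

```bash
cat > place.py <<'E'
from h import *
def place(x,y,zc,zhover):
    """carry to nest, step down from 3 mm above zc until the tool feels the stack"""
    s=read_state();q=s['ee_pos'];movel([q[0],q[1],zhover],speed=.2);rep('lifted')
    goto(N(x,y,zhover),[180,0,6.7]);movel(N(x,y,zc+.012),speed=.15);pause(.1);movel(N(x,y,zc+.003),speed=.05)
    f0=read_state()['wrist_force'][2];z=zc+.003;rep('near')
    while z>zc-.004:
        z-=.0007;movel(N(x,y,z),speed=.02);df=read_state()['wrist_force'][2]-f0
        if df>5:break
    rep('touch df %.1f cmd z %.4f'%(df,z))
E
python3 - <<'E'
from place import *
place(-.2,-.4,.0105,.07)
open_gripper();rep('open')
movel(N(-.2,-.4,.075),speed=.25)
c=[.5892,-.3246]
goto([*c,.06],[180,0,96.7])
p,d=camera('top');np.savez('pics/top3.npz',p=p,d=d)
rep('over cap')
px=255,165
cv2.imwrite('pics/top3.png',cv2.resize(p[145:215,235:345,::-1],None,fx=7,fy=7,interpolation=cv2.INTER_CUBIC))
E
```

```text
lifted 31.86 nest [-295.47  154.07] xyz [ 0.4765 -0.3415  0.0702] w 0.7 F x,y,z [ 0.7  0.7 -2.3]
near 34.02 nest [-0.08 -0.24] xyz [ 0.5952 -0.0302  0.0133] w 0.702 F x,y,z [-0.3 -0.6 -1.7]
touch df 14.7 cmd z 0.0100 35.27 nest [-0.25 -0.53] xyz [ 0.5956 -0.0303  0.0108] w 0.696 F x,y,z [ 1.4  5.7 13. ]
open 35.65 nest [-0.21 -0.37] xyz [ 0.5954 -0.0303  0.0099] w 0.999 F x,y,z [ 0.   0.9 -0.1]
over cap 37.92 nest [-291.34   39.96] xyz [ 0.5893 -0.3241  0.0598] w 0.999 F x,y,z [ 0.4 -0.4  0.7]
```

View pics/top3.png

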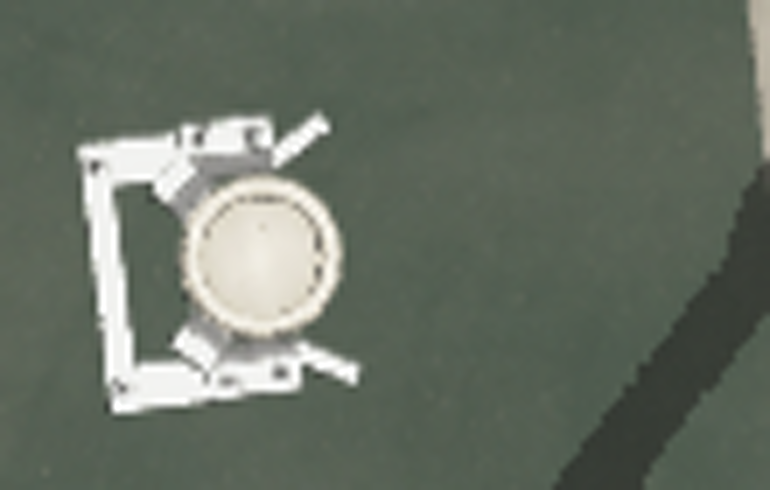

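The ring sits concentric on the disc (centre at crop (263,255), against (262,258) for the disc). Now the cap, by its knob.

Run:
```python
from place import *
d=np.load('pics/top3.npz')['d'];p=np.load('pics/top3.npz')['p']
v,u=np.mgrid[168:196,260:286];v=v.ravel();u=u.ravel();P=cloud('top',np.c_[u,v],d[v,u]);r=np.hypot(*(P[:,:2]-HOME).T)
k=(r>.024)&(r<.029);print('ring top z',np.median(P[k,2]).round(4),'by quadrant',[np.median(P[k&((P[:,0]>HOME[0])==a)&((P[:,1]>HOME[1])==b),2]).round(4) for a in(0,1) for b in(0,1)])
c=[.5892,-.3246]
movel([*c,.009],speed=.15);close(20);rep('cap y')
open_gripper();movel([*c,.03],speed=.2)
goto([*c,.03],[180,0,6.7]);movel([*c,.009],speed=.15);close(40);rep('cap x')
zc=read_state()['ee_pos'][2]
p,d=camera('side');np.savez('pics/side4.npz',p=p,d=d)
cv2.imwrite('pics/side4.png',cv2.resize(p[150:300,250:410,::-1],None,fx=4,fy=4,interpolation=cv2.INTER_CUBIC))
```

```text
ring top z 0.0265 by quadrant [np.float64(0.0279), np.float64(0.0264), np.float64(0.0259), np.float64(0.0262)]
cap y 38.99 nest [-291.93   39.95] xyz [ 0.5894 -0.3247  0.0095] w 0.287 F x,y,z [0.9 0.8 5.2]
cap x 42.21 nest [-291.96   39.98] xyz [ 0.5894 -0.3247  0.0096] w 0.28 F x,y,z [1.5 1.6 6.1]
```

View pics/side4.png

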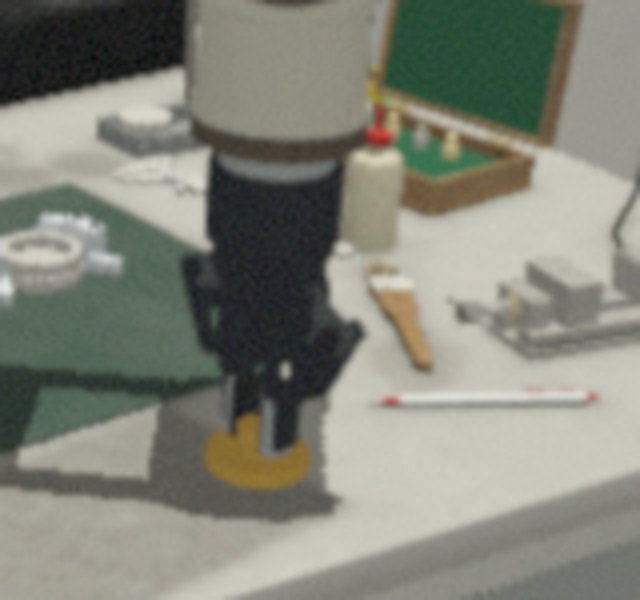

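The knob is gripped between the pads (crop (258,420)) and the ring lies flat in the nest (crop (40,250)). Placing the cap.

Run:
```python
from place import *
place(-.2,-.4,.0366,.09)
open_gripper();rep('open')
movel(N(-.2,-.4,.1),speed=.25)
goto([.5,-.35,.2],[180,0,6.7])
p,d=camera('top');np.savez('pics/top4.npz',p=p,d=d);p2,d2=camera('side')
rep('clear')
hsv=cv2.cvtColor(p,cv2.COLOR_RGB2HSV);H,S,V=cv2.split(hsv)
c=blob((S>110)&(H<40)&(V>90),np.array([272,182]),0);cc,D=circ(cast('top',c,.037));print('cap',cc,inn(cc),D)
u,v=np.meshgrid(range(258,288),range(168,197));u=u.ravel();v=v.ravel();P=cloud('top',np.c_[u,v],d[v,u]);r=np.hypot(*(P[:,:2]-HOME).T)
k=(r>.017)&(r<.027);print('cap disc z (exp .037)',np.median(P[k,2]),'knob (.053)',np.median(P[r<.009,2]))
A=np.c_[P[k,:2]-HOME,np.ones(k.sum())];print('tilt',np.linalg.lstsq(A,P[k,2],rcond=None)[0])
a=cv2.resize(p[145:215,235:345,::-1],(550,350),interpolation=cv2.INTER_CUBIC);b=cv2.resize(p2[190:250,215:295,::-1],(467,350)[::1],interpolation=cv2.INTER_CUBIC)
cv2.imwrite('pics/fin.png',cv2.resize(np.hstack([a,b]),(800,275)))
```

```text
lifted 42.82 nest [-291.64   40.33] xyz [ 0.589  -0.3245  0.0889] w 0.281 F x,y,z [-0.3 -0.1 -4.2]
near 44.81 nest [-0.16 -0.23] xyz [ 0.5953 -0.0302  0.0394] w 0.281 F x,y,z [-0.2  0.4 -1.7]
touch df 11.5 cmd z 0.0361 46.06 nest [-0.22 -0.56] xyz [ 0.5956 -0.0303  0.0369] w 0.273 F x,y,z [1.6 5.  9.7]
open 46.68 nest [-0.2  -0.38] xyz [ 0.5954 -0.0303  0.036 ] w 1.001 F x,y,z [0.4 0.4 0.3]
clear 48.5 nest [-305.55  130.98] xyz [ 0.5006 -0.3488  0.1995] w 1.003 F x,y,z [-0.1 -0.2 -0.2]
cap [ 0.59555339 -0.03018213] [-0.15 -0.54] 0.05853825782836825
cap disc z (exp .037) 0.036586285924642 knob (.053) 0.05289299161639161
tilt [-0.00155986  0.00086703  0.03642   ]
```

View pics/fin.png

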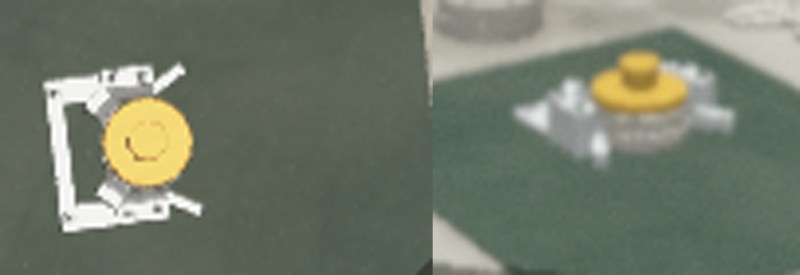

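The stack stands flat and centred: cap at (148,142) in the top view, and disc, ring and cap level in the side view. Handing in.

```bash
python3 -c "
from station import *
print(close_job(), read_state()['clock'])"
```

```text
the job is handed in; nothing more can be done
the job is handed in; nothing more can be done
```

The stack is built in the aluminium nest and handed in; the arm was clear of it at about 48.5 s of the 67 s allowed. I gripped the disc and slid it along the mat into the nest, then pushed it with shut fingers until it stopped against the rear stops. The ring and then the cap were centred by gripping each from two directions, set down until I felt contact, and released.

**Last checks:**
- **Cap:** its centre is about 0.6 mm from my estimate of nest_home. Its top face is at 36.6 mm (37 expected), its knob top at 52.9 mm (53 expected), and its tilt about 0.002 rad.
- **Ring:** its top was at 26.5 mm (27 expected) and it looked concentric with the disc.
- **Disc:** its centre was about 0.4 to 0.8 mm from my estimate of nest_home, in view against both stops.
- **nest_home itself:** this is a camera estimate; where the disc stopped on the rear stops agreed with it to about 1 mm.
- **Bystanders:** I did not re-measure the caliper, micrometer or screwdriver; the moves were kept away from them.

**One disagreement:** the fingertips are about 22 mm farther back than `nose_length` (17 mm) implies. Both side views showed this. Stepping down to 12 mm below bench level without touching the mat confirmed it, so I used the measured value.

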